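# Index the feed slide by one turn of its hand wheel

### The job

Bring the lamp shade on the feed slide to its next station: push the flat hand wheel round by its upright red handle, clockwise seen from above, through exactly one full turn, so that the handle and the red-marked spoke under it stand at the yellow pointer again; never wind it backwards or well past the pointer. Only push the handle gently with the fingertips or the outside of the fingers (do not grip it), and do not touch the carriage or the shade, which must stay seated in its nest. Leave the bottle, the copper spool and the screwdriver where they are.

Things in the scene. Friction and masses are not known exactly. Their poses are not given: they have to be found in the camera images.
- wheel (a joint): Turn of the hand wheel about its vertical axis, rad: 0 at the start, with the handle at the yellow pointer; grows as the wheel turns clockwise seen from above; one full turn is 6.283. It has end stops only at -0.6 and 9.0, and none at the full turn. Dry friction of 0.2 N m (about 3 N at the handle) and no spring: it stays where it is left and does not coast. Each turn moves the carriage 50 mm.
- wheel_center (a point): Centre of the hand wheel, on its vertical axis, level with the middle of the rim, 75 mm above the bench. The wheel lies flat: dark steel rim, 65 mm from the axis to the middle of its 14 mm round bar, three spokes of 11 mm bar, hub 36 mm across that ends 10 mm above this point (a brass nut on it 16 mm above). No part of the feed slide or shade except the handle stands higher than 95 mm above the bench.
- handle_mid (a point): Middle of the upright red handle on the rim, 65 mm from the wheel's axis, 108 mm above the bench. The handle is a round vertical grip about 19 mm across and 46 mm tall, from 85 to 131 mm above the bench; below it there is a thin steel neck down to the rim (rim top at 82 mm). It moves with the wheel; the spoke that leads to it carries a red stripe 30 mm long.
- pointer_tip (a point): Inner tip of the fixed yellow pointer, a 14 mm wide post with a nose just outside the rim, 85 mm from the wheel's axis; its top is 74 mm above the bench. The handle starts and must end on the line from the wheel's axis to this tip.
- feed_unit: The fixed feed slide, fastened to the bench; origin on the bench under the wheel's axis. Its -x axis points to the yellow pointer, +x to the slide. Dark steel base with a green gearbox 104 x 100 mm, 60 mm high, under the wheel; the slide beyond it reaches to x = 160 mm and y = -125 to 125 mm in this frame.
- carriage: Aluminium carriage 94 x 94 mm that slides on two rods, driven by the wheel, towards the unit's -y when the wheel turns clockwise. Origin at the centre of its plate's underside, 32 mm above the bench; plate 12 mm thick with four black stubs 10 mm high at its corners, which are the nest.
- nest (a point): Centre of the carriage's top face, where the shade sits; 44 mm above the bench.
- shade: Loose pale lamp shade, a dome 88 mm across and 34 mm high, that sits on the carriage between the four stubs with about 2 mm play; origin at the centre of its underside.
- crank_handle: The red handle as a body, a sleeve that spins freely on its own upright spindle on the rim; origin on the middle of the rim bar, 33 mm below handle_mid.
- flux_bottle: Bystander: small upright bottle with a dark nozzle cap, 38 mm across and 118 mm high, loose; origin at the centre of its underside. Stands about 16 cm from the wheel's axis.
- copper_spool: Bystander: small spool of copper-coloured wire standing upright, 57 mm across and 40 mm high, loose; origin at the centre of its underside. Stands about 16 cm from the wheel's axis.
- screwdriver: Bystander: blue screwdriver lying down, 166 mm long and 22 mm thick, loose; origin at the middle of its length, on the bench. Lies about 14 cm from the wheel's axis on the pointer's side.
There are look-alikes about, which are no part of the job. What is shaped like the shade but pink is not meant.

How it is judged (in metres and radians):
On the way, in this order (a step that is already met when the one before it is completed fails the run):
1. the wheel is past a sixth of a turn and the fingers are pushing its handle (value of joint wheel between 1 and 3 rad and contact force between the fingers and crank_handle above 0.5 N).
2. the wheel is past two thirds of the turn and the fingers are pushing its handle (value of joint wheel above 4 rad and contact force between the fingers and crank_handle above 0.5 N).
At the end, for the whole second after the job is handed in: The wheel stands still, one full turn (6.283 rad) clockwise from its start to within 0.15 rad; the shade sits flat in its nest (centre within 6 mm, not raised 4 mm, not tilted over 0.06 rad); bottle, spool and screwdriver are within 30 mm of where they stood, bottle and spool upright (value of joint wheel between 6.133 and 6.433 rad and velocity of joint wheel between -0.05 and 0.05 rad/s and horizontal distance between shade and nest below 0.006 m and z of shade in the frame of nest below 0.004 m and angle between shade's own z axis and vertical below 0.06 rad and distance of each of flux_bottle, copper_spool, screwdriver from where it was at the start of the episode below 0.03 m and angle between each of flux_bottle, copper_spool's own z axis and vertical below 0.2 rad); the robot touches nothing.
It fails at once if the wheel is wound more than 0.3 rad backwards from its start, or more than 0.4 rad past the full turn (value of joint wheel below -0.3 rad or value of joint wheel above 6.683 rad).
It fails at once if the handle is gripped or pushed with more than 35 N (contact force between the fingers and crank_handle above 35 N).
It fails at once if the fingers push the carriage or the lamp shade with more than 1 N, or the shade is lifted 15 mm off its nest (contact force between the fingers and carriage above 1 N or contact force between the fingers and shade above 1 N or z of shade in the frame of nest above 0.015 m).
It fails at once if the bottle, the copper spool or the screwdriver is moved or lifted more than 30 mm (distance of any of flux_bottle, copper_spool, screwdriver from where it was at the start of the episode above 0.03 m).
It also fails if it takes over 59 s, if anything falls off the work surface, if the arm or the gripper's body presses on something with over 40 N, if the wrist force passes 120 N, or if a joint passes its speed limit or range.

### The arm

A 6-joint arm with a two-finger parallel gripper is mounted at the origin on a cart in front of the work surface, level with it; the furniture and walls round the work are solid. World frame = base frame: x ahead of the robot, y to its left, z up, the work surface at z = 0. Lengths are in m, angles in degrees, forces in N, time in s.
With the tool pointing down it reaches from about 0.3 to 0.775 m from the base axis. Payload 14.6 kg.
Tool frame: the origin (TCP) lies midway between the tips of the shut fingers; the grasp point (between the pads) lies 19 mm behind it (grasp_offset is the distance from the TCP to the grasp point, in m); z points along the fingers, y is the line along which they close (so a half turn about z gives the same grasp; the last joint's range is limited). The gripper opens to 94 mm and grips with 3 to 60 N. Pads are 16 mm wide; open, the fingers measure 119 mm over their backs; the gripper's body (75 mm by 177 mm) begins 78 mm behind the grasp point.
Start: joints at [-76.238, 17.183, 87.147, -0, 75.671, -3.816], TCP at [0.166, -0.524, 0.205] pointing down, gripper open.
Joint ranges: [-173.82, 173.82], [-45.26, 126.66], [13.44, 144.39], [-59.66, 239.66], [0, 175.72], [-146.38, 146.38]. Speed limits (degrees/s): [127.2, 127.2, 147.25, 180, 180, 180].

### API

Orientations are given as a 3x3 rotation matrix whose columns are the frame's x, y, z axes.
In Python, from station import * gives the robot as it stands.
- The arm moves only by the tool play_rows, never from a script. Its argument "motion" is text: rows parted by semicolons, each of 7 numbers parted by spaces: the shift along the tool's x, y, z in units of 40 mm (1.0 is 40 mm), then the turn, a rotation vector about the tool's x, y, z in units of 6 degrees (1.0 is 6 degrees), then the opening, from 0 (shut) to 1 (fully open). A call has 1 to 20 rows; each row shifts and turns the commanded pose from where the row before left it, along the tool's axes as they then stand; what a row does not reach is not made up. A row lasts 1/10 s, in which the tool goes at most 50 mm and 8.59 degrees, less where a joint would pass 70% of its speed; a pose out of reach is approached as far as the arm can. A call is refused whole if a number of a shift passes 1 or a number of a turn 1, either way. A call with a gripper value outside its range is refused whole. The fingers move at their own pace and stop on an object; "newtons" is the grip in N (left out, the last holds). Time passes only in rows, so rows that do not move let the fingers close. It gives the time, the measured TCP pose, the force, the opening and the grip force at its end, in the units of the state.
- get_state(): the state, without advancing time (a new reading comes with each control period).
- grab_frame(name): name is "scene" or "top" or "wrist"; returns a dict with "image" (420x560x3 uint8, red, green, blue), "mtx" (3x3 intrinsics, pixels), "camera_from_world" (4x4, takes a point from world to camera coordinates). Camera axes: x right, y down, z forward; pixel columns grow to the right and rows downward; lengths in m; the calibration is good to about 2 mm. A picture is of the moment at which its call begins. There is no depth.
- job_done(): hands the job in; it is judged then, once.
The state is a dict: "time": time; "qpos": joint angles; "joint_vel": joint speeds; "joint_torque": joint torques, N m; "eef_pos": TCP position; "ee_rot": TCP orientation; "wrist_force": force on the tool from outside, world axes, zero at the start; "ft_torque": the same for the moment, N m; "opening": opening from 0.0 (shut) to 1.0 (fully open); "grasp_force": force on a finger pad.
Only numpy, scipy, OpenCV 4.12 (cv2) and the standard library are available. Lean on these libraries where they do the work, as an engineer would, in place of code of your own. Each camera call takes 0.05 s, during which the arm holds its last target. There are 200 camera calls.

## Working session

There is one attempt and no reset: what is moved stays moved. The work goes in short steps, Python scripts to look and compute and a tool call to move; the robot and the scene stay as the last step left them, time stands still between calls to the robot, and variables do not carry over. Pictures are saved under pics/ and viewed, at most 10 in all, crops included, and the job is handed in when it is done.

Besides the shell and the picture viewer there is one more tool, called after "Call:" by a JSON object that holds its "name" and its "arguments". play_rows: Moves the arm, as the interface text tells. Its arguments: {"type":"object","properties":{"motion":{"type":"string"},"newtons":{"type":"number"}},"required":["motion"]}

```bash
mkdir -p pics; ls; cat > h.py <<'E'
from station import *
import numpy as np, cv2
def ray(f,u,v):
    T=f["camera_from_world"];R=T[:3,:3];t=T[:3,3]
    d=R.T@np.linalg.inv(f["mtx"])@np.array([u,v,1.]);return -R.T@t,d
def onz(f,u,v,z):
    c,d=ray(f,u,v);return c+d*(z-c[2])/d[2]
def proj(f,p):
    T=f["camera_from_world"];q=f["mtx"]@(T[:3,:3]@np.array(p)+T[:3,3]);return q[:2]/q[2]
def tri(a,b):
    A=np.zeros((3,3));B=np.zeros(3)
    for c,d in(a,b):
        d=d/np.linalg.norm(d);P=np.eye(3)-np.outer(d,d);A+=P;B+=P@c
    return np.linalg.solve(A,B)
def save(f,n): cv2.imwrite("pics/"+n,f["image"][:,:,::-1])
E
python3 - <<'E'
from h import *
s=get_state();print(s)
a=grab_frame("scene");b=grab_frame("top")
np.save("a.npy",a,allow_pickle=True);np.save("b.npy",b,allow_pickle=True)
cv2.imwrite("pics/a.png",a["image"][:,:,::-1]);save(b,"b.png")
for f in(a,b):print(ray(f,280,210))
E
```

```text
pics
{'time': 0.0, 'qpos': array([-7.62390113e+01,  1.72159539e+01,  8.71804523e+01,  4.93139221e-04,
        7.56702623e+01, -3.81720916e+00]), 'joint_vel': array([-0.06468617, -0.15040152,  0.01838948,  0.07861595,  0.03725772,
        0.05731709]), 'joint_torque': array([ 3.92881979e-03, -5.31799972e+01, -3.52734983e+01,  7.10188597e-02,
        2.44167808e-02, -1.38293476e-04]), 'eef_pos': array([ 0.16602841, -0.52406528,  0.20488209]), 'ee_rot': array([[ 9.53306312e-01,  3.02004971e-01, -2.68684360e-04],
       [ 3.02005078e-01, -9.53305644e-01,  1.13216807e-03],
       [ 8.57820693e-05, -1.16044701e-03, -9.99999323e-01]]), 'wrist_force': array([-0.89530967, -0.08646267, -0.58367289]), 'ft_torque': array([-0.00995365, -0.01857512, -0.01451406]), 'grasp_force': 0.0, 'opening': 0.9993473234786445}
(array([0.05899217, 0.70064618, 0.50562136]), array([ 0.59796396, -0.65661055, -0.45968829]))
(array([0.48679746, 0.09710071, 1.06066625]), array([ 0.1279119 , -0.00601308, -0.99177918]))
```

View pics/a.png

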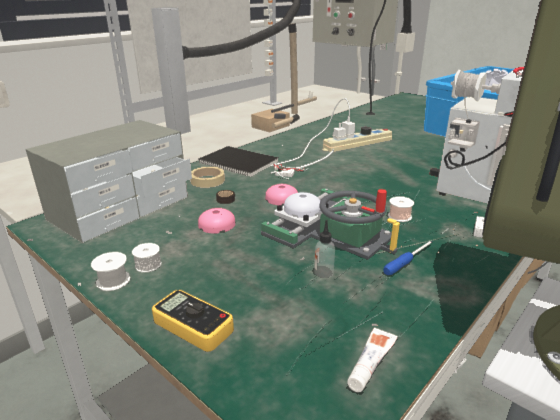

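View pics/b.png

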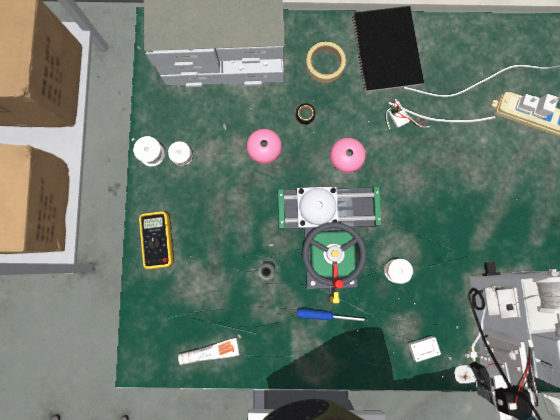

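Scene view: handle at about (381,201), pointer at (394,235), pale shade at (302,205), bottle at (325,255). Top view: wheel centre at about (334,254), handle (338,284), pointer (336,297), pale shade (318,205), bottle (267,270), spool (399,270), screwdriver (330,315). The two pink domes at (264,146) and (348,154) are look-alikes.

```bash
python3 - <<'E'
from h import *
a=np.load("a.npy",allow_pickle=True).item();b=np.load("b.npy",allow_pickle=True).item()
def comps(f,lo,hi,box,mn=8):
    h=cv2.cvtColor(f["image"],cv2.COLOR_RGB2HSV);m=cv2.inRange(h,lo,hi)
    if lo[0]==0: m|=cv2.inRange(h,(172,lo[1],lo[2]),(179,255,255))
    k=np.zeros_like(m);x0,y0,x1,y1=box;k[y0:y1,x0:x1]=m[y0:y1,x0:x1]
    n,l,s,c=cv2.connectedComponentsWithStats(k);return [(s[i].tolist(),c[i].round(1).tolist()) for i in range(1,n) if s[i][4]>=mn]
for nm,f,box in(("scene",a,(310,170,430,280)),("top",b,(290,220,380,330))):
    print(nm,"red",comps(f,(0,150,100),(7,255,255),box))
    print(nm,"yel",comps(f,(18,120,120),(34,255,255),box))
    print(nm,"blue",comps(f,(105,120,60),(125,255,255),box))
    print(nm,"brass",comps(f,(10,80,120),(22,255,255),box))
for n,u,v,z in(("hub",335,254,.09),("bottle",267,270,.118),("spool",399,270,.04),("drvL",297,313,.01),("drvR",364,320,.01),("shade",318,205,.07),("handle",338,284,.131),("ptr",336,293,.074)):
    print(n,onz(b,u,v,z).round(3))
cv2.imwrite("pics/c.png",cv2.resize(np.hstack([a["image"][175:275,300:430],b["image"][215:315,275:405]])[:,:,::-1],None,fx=3,fy=3,interpolation=cv2.INTER_CUBIC))
E
```

```text
scene red [([376, 189, 10, 23, 191], [380.6, 200.3]), ([362, 206, 13, 6, 33], [367.9, 208.8])]
scene yel [([350, 199, 6, 2, 11], [352.7, 199.5]), ([387, 218, 13, 33, 206], [393.8, 233.3])]
scene blue [([384, 252, 29, 23, 325], [397.5, 263.3])]
scene brass [([349, 198, 8, 5, 32], [352.7, 200.0]), ([387, 220, 12, 31, 165], [393.8, 235.7])]
top red [([333, 264, 5, 14, 49], [335.0, 270.4]), ([333, 279, 11, 9, 77], [337.7, 283.2])]
top yel [([332, 251, 6, 6, 30], [334.6, 253.4]), ([330, 292, 10, 11, 75], [335.0, 297.7])]
top blue [([297, 308, 36, 12, 320], [314.1, 314.0])]
top brass [([330, 297, 4, 5, 16], [331.3, 298.7])]
hub [ 0.515 -0.032  0.09 ]
bottle [0.478 0.118 0.118]
spool [ 0.482 -0.187  0.04 ]
drvL [0.378 0.048 0.01 ]
drvR [ 0.364 -0.11   0.01 ]
shade [0.627 0.004 0.07 ]
handle [ 0.451 -0.033  0.131]
ptr [ 0.429 -0.036  0.074]
```

View pics/c.png

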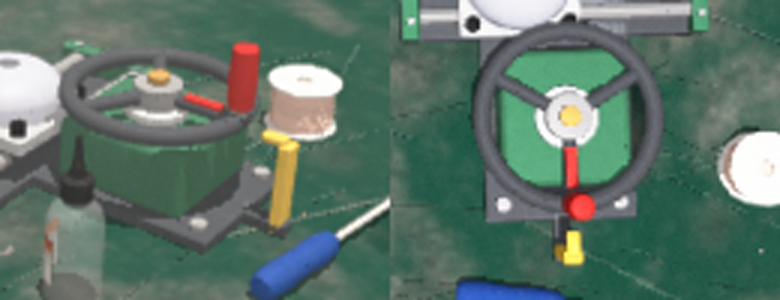

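The crop confirms a single wheel: nut at top (334.6,253.4) and scene (352.7,200), red handle at top (337.7,283.2) and scene (380.6,200.3). Next to it are the pale shade, the spool and the pointer.

```bash
python3 - <<'E'
from h import *
a=np.load("a.npy",allow_pickle=True).item();b=np.load("b.npy",allow_pickle=True).item()
print("nut",tri(ray(a,352.7,199.5),ray(b,334.6,253.6)).round(4))
print("handle",tri(ray(a,381.2,190.5),ray(b,338.2,284)).round(4), onz(a,381,190.5,.131),onz(b,338.2,284,.131))
print("ptr",tri(ray(a,390,219.5),ray(b,335,298)).round(4))
C=tri(ray(a,352.7,199.5),ray(b,334.6,253.6));print(np.linalg.norm(C[:2]))
# rim fit in top: dark pixels
g=cv2.cvtColor(b["image"],cv2.COLOR_RGB2HSV)
T=get_state()["ee_rot"];print(np.degrees(np.arctan2(T[1,0],T[0,0])))
f=b
for th in np.arange(0,360,45):
    p=C.copy();p[2]=.075;p[:2]+=.072*np.array([np.cos(np.radians(th)),np.sin(np.radians(th))]);print(proj(b,p).round(1),end=' ')
E
```

```text
nut [ 0.5154 -0.0313  0.0908]
handle [ 0.4509 -0.0331  0.1312] [ 0.4511147  -0.03345302  0.131     ] [ 0.45119965 -0.03292464  0.131     ]
ptr [ 0.4204 -0.0321  0.076 ]
0.5163239738272106
17.577614621018117
[333.8 222.3] [311.3 231.3] [301.9 253.7] [311.2 276.7] [334.  286.5] [356.7 277.3] [365.8 254.5] [356.3 231.8]
```

```bash
cat > path.py <<'E'
import numpy as np
from scipy.optimize import brentq
C=np.array([.5155,-.0315]);R=.065;A0=np.radians(181.5)
def pusher(phi,a=A0,hx=.008,hy=.0125,gap=0.):
    th=a-phi;H=C+R*np.array([np.cos(th),np.sin(th)]);t=np.array([np.sin(th),-np.cos(th)])
    d=lambda s:np.linalg.norm(np.maximum(np.abs(s*t)-[hx,hy],0))-.0095-gap
    return H-t*brentq(d,.009,.08)
E
python3 - <<'E'
from h import *
from path import *
a=np.load("a.npy",allow_pickle=True).item();b=np.load("b.npy",allow_pickle=True).item()
print("tcp in scene/top",proj(a,[.166,-.524,.205]),proj(b,[.166,-.524,.205]))
print(onz(a,440,197,0),onz(a,490,205,0),[onz(b,480,275,z).round(3) for z in(0,.1,.2,.3)],[onz(b,460,375,z).round(3) for z in(0,.2)])
print(pusher(0))
save(grab_frame("wrist"),"w0.png")
E
```

```text
tcp in scene/top [605.61324985 128.24647687] [608.44170748 444.16459158]
[ 0.45070049 -0.3572822   0.        ] [ 0.33576822 -0.39635989  0.        ] [array([ 0.472, -0.394,  0.   ]), array([ 0.473, -0.347,  0.1  ]), array([ 0.475, -0.301,  0.2  ]), array([ 0.476, -0.255,  0.3  ])] [array([ 0.239, -0.336,  0.   ]), array([ 0.286, -0.254,  0.2  ])]
[ 0.45109836 -0.0552015 ]
```

View pics/w0.png

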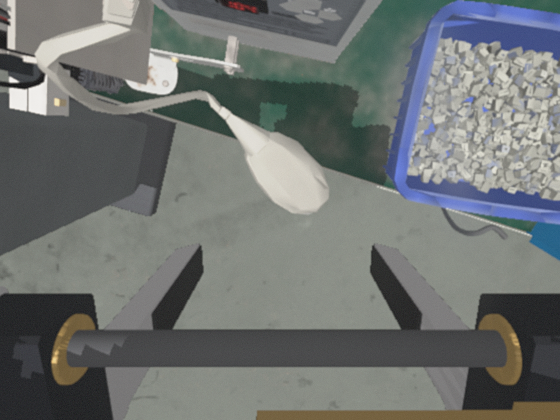

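The wrist view shows a machine up and left, a blue bin at right and a white hose piece near the centre at (290,170). I'll check the machine's height before I swing over it.

```bash
python3 - <<'E'
from h import *
a=np.load("a.npy",allow_pickle=True).item();b=np.load("b.npy",allow_pickle=True).item()
for u,v in((455,105),(465,75),(515,70),(445,150)):
    c,d=ray(a,u,v)
    for y in(-.36,-.42,-.5): print((u,v),(c+d*(y-c[1])/d[1]).round(3))
s=get_state();R=s["ee_rot"]
print(s["time"],(R.T@(np.array([.166,-.524,.42])-s["eef_pos"])/.04).round(2))
E
```

```text
(455, 105) [ 0.456 -0.36   0.242]
(455, 105) [ 0.478 -0.42   0.227]
(455, 105) [ 0.508 -0.5    0.207]
(465, 75) [ 0.445 -0.36   0.313]
(465, 75) [ 0.467 -0.42   0.302]
(465, 75) [ 0.496 -0.5    0.288]
(515, 70) [ 0.341 -0.36   0.336]
(515, 70) [ 0.357 -0.42   0.326]
(515, 70) [ 0.379 -0.5    0.313]
(445, 150) [ 0.46  -0.36   0.127]
(445, 150) [ 0.483 -0.42   0.106]
(445, 150) [ 0.513 -0.5    0.078]
0.15 [-0.   -0.01 -5.37]
```

Call:
{"name": "play_rows", "arguments": {"motion": "0 0 -0.5 0 0 0 0; 0 0 -1 0 0 0 0; 0 0 -1 0 0 0 0; 0 0 -1 0 0 0 0; 0 0 -1 0 0 0 0; 0 0 -0.5 0 0 0 0; 0 0 0 0 0 0 0"}}

```text
time: 0.85
eef_pos: [0.1662, -0.5246, 0.4081]
ee_rot: [[0.953, 0.302, 0.001], [0.302, -0.953, -0.004], [-0.0, 0.004, -1.0]]
wrist_force: [0.3, -0.2, 0.9]
opening: 0.441
grasp_force: 0.0
```

Call:
{"name": "play_rows", "arguments": {"motion": "0 0 0 0 0 0.97 0; 0 0 0 0 0 0.97 0; 0 0 0 0 0 0.97 0; 0.3 -0.45 0 0 0 0 0; 0.6 -0.91 0 0 0 0 0; 0.6 -0.91 0 0 0 0 0; 0.6 -0.91 0 0 0 0 0; 0.6 -0.91 0 0 0 0 0; 0.6 -0.91 0 0 0 0 0; 0.6 -0.91 0 0 0 0 0; 0.6 -0.91 0 0 0 0 0; 0.6 -0.91 0 0 0 0 0; 0.6 -0.91 0 0 0 0 0; 0.6 -0.91 0 0 0 0 0; 0.6 -0.91 0 0 0 0 0; 0.3 -0.45 0 0 0 0 0; 0 0 0 0 0 0 0; 0 0 0 0 0 0 0"}}

```text
time: 2.65
eef_pos: [0.453, -0.0874, 0.4043]
ee_rot: [[1.0, 0.003, -0.002], [0.003, -1.0, 0.0], [-0.002, -0.0, -1.0]]
wrist_force: [0.1, -0.4, -0.5]
opening: 0.006
grasp_force: 0.0
```

```bash
python3 - <<'E'
from h import *
s=get_state();print(s["time"],s["eef_pos"],s["ee_rot"].round(3),s["qpos"].round(1),s["opening"])
w=grab_frame("wrist");save(w,"w1.png");np.save("w.npy",w,allow_pickle=True)
for p in([.5155,-.0315,.091],[.451,-.033,.131]):print(proj(w,p))
E
```

```text
2.65 [ 0.45296866 -0.08738336  0.40431969] [[ 1.     0.003 -0.002]
 [ 0.003 -1.     0.   ]
 [-0.002 -0.    -1.   ]] [-15.5   1.6  79.4  -0.   99.1  74.4] 0.005788517485698214
[246.50935273 129.86763868]
[245.52478347 180.48199852]
```

View pics/w1.png

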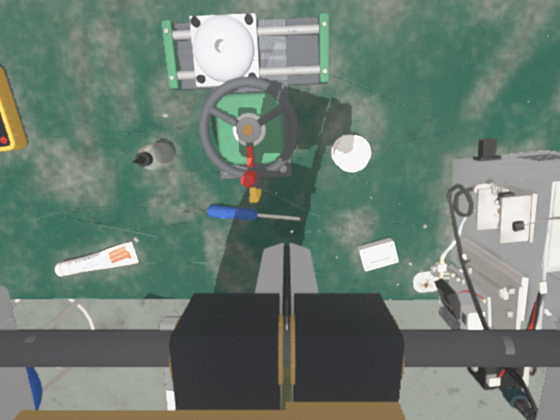

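The wrist view has the nut at (248,130) and the handle at (248,180), within about 2 px of the predicted positions. I'll descend behind the handle.

Call:
{"name": "play_rows", "arguments": {"motion": "0 0 0.5 0 0 0 0; 0 0 1 0 0 0 0; 0 0 1 0 0 0 0; 0 0 1 0 0 0 0; 0 0 1 0 0 0 0; 0 0 1 0 0 0 0; 0 0 1 0 0 0 0; 0 0 0.6 0 0 0 0; 0 0 0.4 0 0 0 0; 0 0 0 0 0 0 0; 0 0 0 0 0 0 0"}}

```text
time: 3.8
eef_pos: [0.453, -0.0881, 0.106]
ee_rot: [[1.0, 0.001, 0.0], [0.001, -1.0, -0.0], [0.0, 0.0, -1.0]]
wrist_force: [-0.0, 0.2, -0.3]
opening: 0.007
grasp_force: 0.0
```

```bash
cat > gen.py <<'E'
from h import *
from path import *
def rows(phis,rate_n=20):
    s=get_state();p=s["eef_pos"][:2].copy();R=s["ee_rot"]
    out=[]
    for ph in phis:
        d=pusher(ph)-p; u=np.round([d[0]/.04,-d[1]/.04],2); p=p+[u[0]*.04,-u[1]*.04]
        out.append("%g %g 0 0 0 0 0"%tuple(u))
    print(s["time"],s["eef_pos"].round(4),s["wrist_force"].round(1),R.round(3).tolist());print("; ".join(out))
E
python3 - <<'E'
from gen import *
rows(np.r_[-.35,-.22,-.1,np.arange(0,2.01,.12)])
E
```

```text
3.8 [ 0.453  -0.0881  0.106 ] [-0.   0.2 -0.3] [[1.0, 0.001, 0.0], [0.001, -1.0, -0.0], [0.0, 0.0, -1.0]]
0.27 -0.27 0 0 0 0 0; -0.15 -0.2 0 0 0 0 0; -0.1 -0.19 0 0 0 0 0; -0.07 -0.16 0 0 0 0 0; -0.06 -0.2 0 0 0 0 0; -0.04 -0.19 0 0 0 0 0; -0.01 -0.19 0 0 0 0 0; -0 -0.19 0 0 0 0 0; 0.03 -0.2 0 0 0 0 0; 0.06 -0.2 0 0 0 0 0; 0.09 -0.21 0 0 0 0 0; 0.14 -0.2 0 0 0 0 0; 0.16 -0.18 0 0 0 0 0; 0.18 -0.15 0 0 0 0 0; 0.18 -0.12 0 0 0 0 0; 0.19 -0.1 0 0 0 0 0; 0.19 -0.07 0 0 0 0 0; 0.2 -0.05 0 0 0 0 0; 0.19 -0.03 0 0 0 0 0; 0.19 -0 0 0 0 0 0
```

Call:
{"name": "play_rows", "arguments": {"motion": "-0.02 -0.3 0 0 0 0 0; -0.02 -0.3 0 0 0 0 0; -0.01 -0.22 0 0 0 0 0; -0.06 -0.2 0 0 0 0 0; -0.04 -0.19 0 0 0 0 0; -0.01 -0.19 0 0 0 0 0; 0 -0.19 0 0 0 0 0; 0.03 -0.2 0 0 0 0 0; 0.06 -0.2 0 0 0 0 0; 0.09 -0.21 0 0 0 0 0; 0.14 -0.2 0 0 0 0 0; 0.16 -0.18 0 0 0 0 0; 0 0 0 0 0 0 0"}}

```text
time: 5.1
eef_pos: [0.4665, 0.0169, 0.1052]
ee_rot: [[1.0, 0.003, 0.0], [0.003, -1.0, 0.0], [0.0, -0.0, -1.0]]
wrist_force: [-0.3, -0.1, -0.0]
opening: 0.006
grasp_force: 0.0
```

```bash
cat >> gen.py <<'E'
def look(n,save_=True):
    b=grab_frame("top");h=cv2.cvtColor(b["image"],cv2.COLOR_RGB2HSV)
    m=cv2.inRange(h,(0,150,100),(7,255,255))|cv2.inRange(h,(172,150,100),(179,255,255))
    k=np.zeros_like(m);k[205:300,290:385]=m[205:300,290:385]
    N,l,s,c=cv2.connectedComponentsWithStats(k)
    for i in range(1,N):
        if s[i][4]>5:
            for z in(.131,.085):
                q=onz(b,*c[i],z)[:2]-C;print(s[i].tolist(),z,"r %.3f phi %.3f"%(np.linalg.norm(q),(A0-np.arctan2(q[1],q[0]))%(2*np.pi)))
    cv2.imwrite("pics/"+n,cv2.resize(b["image"][180:330,235:435],None,fx=3,fy=3)[:,:,::-1])
E
python3 - <<'E'
from gen import *
look("t1.png");rows(np.arange(1.12,3.3,.12))
E
```

```text
5.15 [0.4663 0.0164 0.1052] [-1.1  0.6 -0.6] [[1.0, 0.003, 0.0], [0.003, -1.0, 0.0], [0.0, -0.0, -1.0]]
0.05 -0.02 0 0 0 0 0; 0.17 -0.14 0 0 0 0 0; 0.19 -0.12 0 0 0 0 0; 0.19 -0.08 0 0 0 0 0; 0.2 -0.07 0 0 0 0 0; 0.19 -0.04 0 0 0 0 0; 0.19 -0.02 0 0 0 0 0; 0.19 0 0 0 0 0 0; 0.18 0.02 0 0 0 0 0; 0.16 0.03 0 0 0 0 0; 0.17 0.04 0 0 0 0 0; 0.17 0.07 0 0 0 0 0; 0.17 0.1 0 0 0 0 0; 0.16 0.13 0 0 0 0 0; 0.15 0.16 0 0 0 0 0; 0.14 0.19 0 0 0 0 0; 0.1 0.19 0 0 0 0 0; 0.08 0.2 0 0 0 0 0; 0.06 0.19 0 0 0 0 0
```

View pics/t1.png

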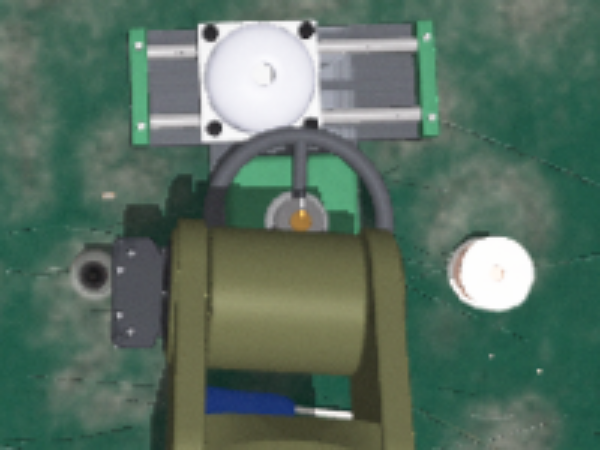

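The top crop shows the spare spoke pointing straight ahead at (298,165), so the wheel has turned about 60°, as planned. The bottle is untouched.

Call:
{"name": "play_rows", "arguments": {"motion": "0.05 -0.02 0 0 0 0 0; 0.17 -0.14 0 0 0 0 0; 0.19 -0.12 0 0 0 0 0; 0.19 -0.08 0 0 0 0 0; 0.2 -0.07 0 0 0 0 0; 0.19 -0.04 0 0 0 0 0; 0.19 -0.02 0 0 0 0 0; 0.19 0 0 0 0 0 0; 0.18 0.02 0 0 0 0 0; 0.16 0.03 0 0 0 0 0; 0.17 0.04 0 0 0 0 0; 0.17 0.07 0 0 0 0 0"}}

```text
time: 6.35
eef_pos: [0.5484, 0.0293, 0.1054]
ee_rot: [[1.0, 0.002, 0.0], [0.002, -1.0, 0.0], [0.0, -0.0, -1.0]]
wrist_force: [-2.8, 1.0, -0.8]
opening: 0.005
grasp_force: 1.9
```

```bash
python3 - <<'E'
from gen import *
s=get_state();print(s["wrist_force"])
a=grab_frame("scene");h=cv2.cvtColor(a["image"],cv2.COLOR_RGB2HSV)
m=cv2.inRange(h,(0,150,80),(7,255,255))|cv2.inRange(h,(172,150,80),(179,255,255))
k=np.zeros_like(m);k[150:260,290:420]=m[150:260,290:420]
N,l,t,c=cv2.connectedComponentsWithStats(k)
for i in range(1,N):
    if t[i][4]>8: print(t[i],c[i])
for ph in(2.2,2.4,2.6):
    th=A0-ph;print(ph,proj(a,[*(C+R*np.array([np.cos(th),np.sin(th)])),.108]))
cv2.imwrite("pics/s2.png",cv2.resize(a["image"][100:280,240:440],None,fx=3,fy=3)[:,:,::-1])
rows(np.arange(2.44,4.6,.12))
E
```

```text
[-2.78581737  1.038805   -0.83953751]
[319 198   8   5  24] [321.91666667 200.54166667]
[329 203  13   2  24] [334.79166667 203.54166667]
2.2 [323.78194744 195.34385959]
2.4 [322.44469794 192.74527207]
2.6 [322.34022964 190.18731984]
6.4 [0.5492 0.0288 0.1056] [-1.5  1.3 -1.3] [[1.0, 0.002, 0.001], [0.002, -1.0, 0.0], [0.001, -0.0, -1.0]]
-0.03 -0.02 0 0 0 0 0; 0.17 0.1 0 0 0 0 0; 0.17 0.13 0 0 0 0 0; 0.15 0.16 0 0 0 0 0; 0.13 0.19 0 0 0 0 0; 0.11 0.19 0 0 0 0 0; 0.08 0.2 0 0 0 0 0; 0.05 0.19 0 0 0 0 0; 0.04 0.19 0 0 0 0 0; 0.01 0.19 0 0 0 0 0; -0 0.19 0 0 0 0 0; -0.04 0.2 0 0 0 0 0; -0.06 0.21 0 0 0 0 0; -0.1 0.2 0 0 0 0 0; -0.14 0.2 0 0 0 0 0; -0.17 0.18 0 0 0 0 0; -0.17 0.14 0 0 0 0 0; -0.19 0.12 0 0 0 0 0
```

View pics/s2.png

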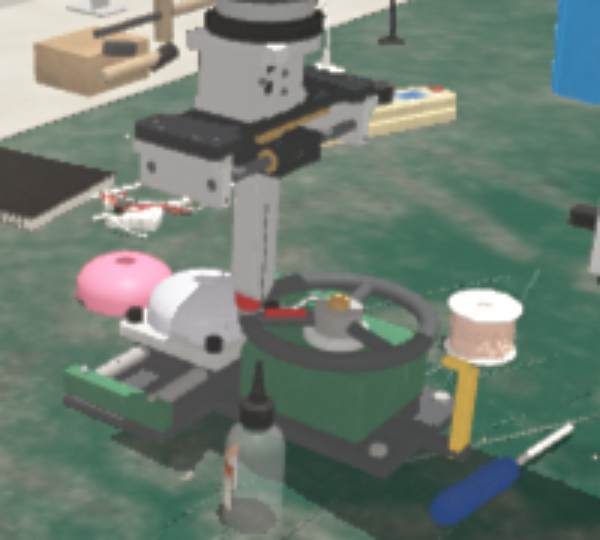

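The scene crop shows the red stripe at (287,313), pointing left toward the handle, which is hidden behind the fingers. That puts the wheel near 2.4 rad, with the shade seated and the bottle standing. I'll continue.

Call:
{"name": "play_rows", "arguments": {"motion": "0.1 0.06 0 0 0 0 0; 0.17 0.13 0 0 0 0 0; 0.15 0.16 0 0 0 0 0; 0.13 0.19 0 0 0 0 0; 0.11 0.19 0 0 0 0 0; 0.08 0.2 0 0 0 0 0; 0.05 0.19 0 0 0 0 0; 0.04 0.19 0 0 0 0 0; 0.01 0.19 0 0 0 0 0; 0 0.19 0 0 0 0 0; -0.04 0.2 0 0 0 0 0; -0.06 0.21 0 0 0 0 0; -0.1 0.2 0 0 0 0 0; -0.14 0.2 0 0 0 0 0; -0.17 0.18 0 0 0 0 0; -0.17 0.14 0 0 0 0 0; -0.19 0.12 0 0 0 0 0"}}

```text
time: 8.1
eef_pos: [0.5463, -0.089, 0.1056]
ee_rot: [[1.0, 0.002, 0.0], [0.002, -1.0, -0.0], [0.0, 0.0, -1.0]]
wrist_force: [3.1, 0.9, -2.4]
opening: 0.007
grasp_force: 1.9
```

```bash
python3 - <<'E'
from gen import *
s=get_state();print(s["wrist_force"])
a=grab_frame("scene");h=cv2.cvtColor(a["image"],cv2.COLOR_RGB2HSV)
m=cv2.inRange(h,(0,150,80),(7,255,255))|cv2.inRange(h,(172,150,80),(179,255,255))
k=np.zeros_like(m);k[150:260,290:420]=m[150:260,290:420]
N,l,t,c=cv2.connectedComponentsWithStats(k)
for i in range(1,N):
    if t[i][4]>8: print(t[i],c[i])
for ph in(4.3,4.5,4.7):
    th=A0-ph;print(ph,proj(a,[*(C+R*np.array([np.cos(th),np.sin(th)])),.108]))
cv2.imwrite("pics/s3.png",cv2.resize(a["image"][100:280,240:440],None,fx=3,fy=3)[:,:,::-1])
rows(np.arange(4.6,6.3,.12))
E
```

```text
[ 3.10331493  0.94213398 -2.398769  ]
[361 172   9  20 153] [365.11764706 181.60130719]
[357 195   6   5  16] [359.75 196.75]
4.3 [357.27172378 180.4621407 ]
4.5 [362.95470887 181.33033522]
4.7 [368.31767984 182.6214578 ]
8.15 [ 0.5454 -0.0895  0.1055] [ 0.6 -1.9 -0.3] [[1.0, 0.001, -0.0], [0.001, -1.0, -0.0], [-0.0, 0.0, -1.0]]
-0.08 0.1 0 0 0 0 0; -0.2 0.07 0 0 0 0 0; -0.19 0.04 0 0 0 0 0; -0.2 0.02 0 0 0 0 0; -0.18 0.01 0 0 0 0 0; -0.18 -0.02 0 0 0 0 0; -0.17 -0.02 0 0 0 0 0; -0.16 -0.04 0 0 0 0 0; -0.17 -0.07 0 0 0 0 0; -0.17 -0.09 0 0 0 0 0; -0.17 -0.13 0 0 0 0 0; -0.15 -0.15 0 0 0 0 0; -0.14 -0.19 0 0 0 0 0; -0.11 -0.19 0 0 0 0 0; -0.08 -0.19 0 0 0 0 0
```

View pics/s3.png

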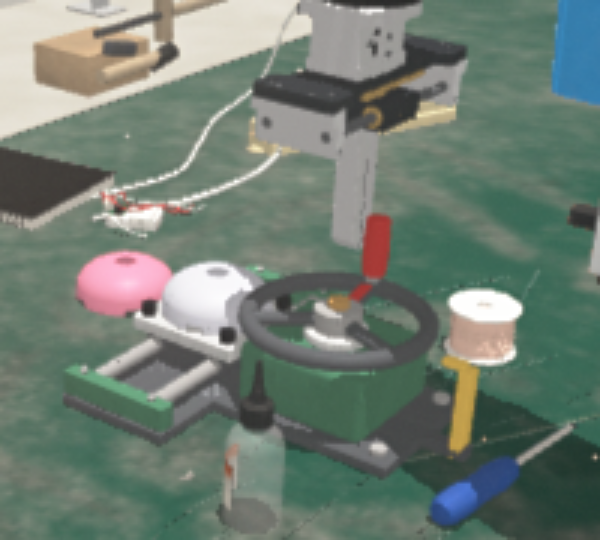

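The scene crop shows the handle at full-image (365,182), about 4.55 rad, with the shade seated and the bottle, spool and screwdriver in place. I'll go on to about 5.9 rad and measure.

Call:
{"name": "play_rows", "arguments": {"motion": "-0.1 0.08 0 0 0 0 0; -0.2 0.07 0 0 0 0 0; -0.19 0.04 0 0 0 0 0; -0.2 0.02 0 0 0 0 0; -0.18 0.01 0 0 0 0 0; -0.18 -0.02 0 0 0 0 0; -0.17 -0.02 0 0 0 0 0; -0.16 -0.04 0 0 0 0 0; -0.17 -0.07 0 0 0 0 0; -0.17 -0.09 0 0 0 0 0; -0.17 -0.13 0 0 0 0 0; 0 0 0 0 0 0 0"}}

```text
time: 9.35
eef_pos: [0.47, -0.0819, 0.1053]
ee_rot: [[1.0, 0.002, -0.001], [0.002, -1.0, 0.0], [-0.001, -0.0, -1.0]]
wrist_force: [0.2, -0.1, -1.1]
opening: 0.007
grasp_force: 0.0
```

```bash
cat >> gen.py <<'E'
def sc(save_=None):
    a=grab_frame("scene");h=cv2.cvtColor(a["image"],cv2.COLOR_RGB2HSV)
    m=cv2.inRange(h,(0,150,80),(7,255,255))|cv2.inRange(h,(172,150,80),(179,255,255))
    k=np.zeros_like(m);k[150:260,290:420]=m[150:260,290:420]
    N,l,t,c=cv2.connectedComponentsWithStats(k)
    for i in range(1,N):
        if t[i][4]>8: print(t[i],c[i])
    for ph in np.arange(5.6,6.5,.1):
        th=A0-ph;print(round(ph,1),proj(a,[*(C+R*np.array([np.cos(th),np.sin(th)])),.108]).round(1),end=' ')
    print()
    if save_: cv2.imwrite("pics/"+save_,cv2.resize(a["image"][100:280,240:440],None,fx=3,fy=3)[:,:,::-1])
E
python3 - <<'E'
from gen import *
sc();rows(np.r_[5.96,6.06,6.12,6.18,6.24,6.28])
E
```

```text
[380 185  10  22 170] [384.17058824 195.87647059]
[364 205  13   3  26] [370.         205.96153846]
5.6 [383.6 192.4] 5.7 [384.  193.7] 5.8 [384.1 195. ] 5.9 [383.9 196.3] 6.0 [383.3 197.5] 6.1 [382.4 198.8] 6.2 [381.3 199.9] 6.3 [379.8 201. ] 6.4 [378. 202.] 6.5 [375.9 203. ] 
9.4 [ 0.4705 -0.082   0.1053] [ 0.6 -0.2  0.4] [[1.0, 0.002, -0.001], [0.002, -1.0, 0.0], [-0.001, -0.0, -1.0]]
-0.2 -0.16 0 0 0 0 0; -0.11 -0.15 0 0 0 0 0; -0.05 -0.1 0 0 0 0 0; -0.05 -0.09 0 0 0 0 0; -0.05 -0.1 0 0 0 0 0; -0.02 -0.07 0 0 0 0 0
```

The handle reads about 5.88 rad, 0.08 ahead of plan, so I'll command 6.18.

Call:
{"name": "play_rows", "arguments": {"motion": "-0.15 -0.12 0 0 0 0 0; -0.11 -0.13 0 0 0 0 0; -0.08 -0.13 0 0 0 0 0; -0.06 -0.11 0 0 0 0 0; 0 0 0 0 0 0 0; 0 0 0 0 0 0 0"}}

```text
time: 10.0
eef_pos: [0.4551, -0.0626, 0.1054]
ee_rot: [[1.0, 0.002, -0.0], [0.002, -1.0, 0.0], [-0.0, -0.0, -1.0]]
wrist_force: [0.2, 0.2, 0.1]
opening: 0.004
grasp_force: 0.0
```

```bash
python3 - <<'E'
from gen import *
print(get_state()["eef_pos"]);sc("s4.png");rows([6.18,6.24])
E
```

```text
[ 0.4551147  -0.06255193  0.10543711]
[377 189  10  22 187] [381.59893048 199.72727273]
[362 206  13   5  28] [368.14285714 208.21428571]
5.6 [383.6 192.4] 5.7 [384.  193.7] 5.8 [384.1 195. ] 5.9 [383.9 196.3] 6.0 [383.3 197.5] 6.1 [382.4 198.8] 6.2 [381.3 199.9] 6.3 [379.8 201. ] 6.4 [378. 202.] 6.5 [375.9 203. ] 
10.05 [ 0.4552 -0.0627  0.1054] [ 0.1 -0.9 -0.2] [[1.0, 0.002, -0.0], [0.002, -1.0, 0.0], [-0.0, -0.0, -1.0]]
-0.03 -0.02 0 0 0 0 0; -0.04 -0.1 0 0 0 0 0
```

Call:
{"name": "play_rows", "arguments": {"motion": "-0.02 -0.06 0 0 0 0 0; -0.02 -0.06 0 0 0 0 0; 0 0 0 0 0 0 0; 0 0.2 0 0 0 0 0; 0 0.4 0 0 0 0 0; 0 0.3 0 0 0 0 0; 0 0 -0.5 0 0 0 0; 0 0 -1 0 0 0 0; 0 0 -1 0 0 0 0; 0 0 -1 0 0 0 0; 0 0.5 -1 0 0 0 0; 0 1 -0.5 0 0 0 0; 0 1 0 0 0 0 0; 0 1 0 0 0 0 0; 0 0.5 0 0 0 0 0; 0 0 0 0 0 0 0; 0 0 0 0 0 0 0"}}

```text
time: 11.75
eef_pos: [0.4537, -0.2542, 0.3052]
ee_rot: [[1.0, 0.001, -0.0], [0.001, -1.0, 0.001], [-0.0, -0.001, -1.0]]
wrist_force: [0.9, -0.4, 0.1]
opening: 0.005
grasp_force: 0.0
```

```bash
python3 - <<'E'
from gen import *
sc();look("t5.png")
s=get_state();print(s["time"],s["eef_pos"],s["joint_vel"].round(2))
E
```

```text
[376 189  11  23 197] [380.97461929 199.93908629]
[362 206  13   6  32] [368.  208.5]
5.6 [383.6 192.4] 5.7 [384.  193.7] 5.8 [384.1 195. ] 5.9 [383.9 196.3] 6.0 [383.3 197.5] 6.1 [382.4 198.8] 6.2 [381.3 199.9] 6.3 [379.8 201. ] 6.4 [378. 202.] 6.5 [375.9 203. ] 
[334, 264, 4, 14, 51] 0.131 r 0.037 phi 0.146
[334, 264, 4, 14, 51] 0.085 r 0.038 phi 6.265
[333, 279, 11, 9, 78] 0.131 r 0.063 phi 0.007
[333, 279, 11, 9, 78] 0.085 r 0.065 phi 6.192
11.85 [ 0.45398329 -0.2534294   0.30556387] [ 0.5  -0.25  0.08  0.04  0.01 -0.05]
```

View pics/t5.png

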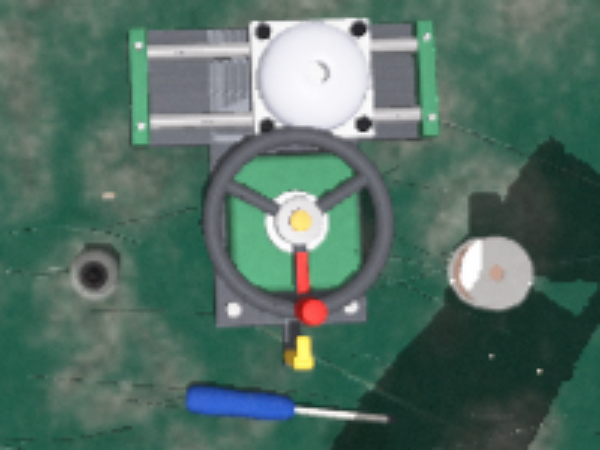

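The top crop shows the handle at the same spot as at the start (same bounding box) over the pointer. The shade is seated in its nest, and the bottle, spool and screwdriver haven't moved. Handing in.

```bash
python3 -c "
from station import *
print(job_done())"
```

```text
the job is handed in; nothing more can be done
None
```

I pushed the hand wheel one full turn clockwise and handed the job in; the final pictures put the handle back at the yellow pointer to within about 0.05 rad, with the shade in its nest and the bottle, spool and screwdriver where they stood, but no verdict came back.

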